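Show which pocket is short and which spare shell fits it

ROBOT

A 6-joint arm with a two-finger parallel gripper is mounted at the origin on the work surface. World frame = base frame: x ahead of the robot, y to its left, z up, the work surface at z = 0. Lengths are in m, angles in rad, forces in N, time in s.
With the tool pointing down it reaches from about 0.3 to 0.875 m from the base axis. Payload 6.4 kg.
Tool frame: the origin (TCP) lies midway between the tips of the shut fingers; the grasp point (between the pads) lies ctrl.grip_point_offset behind it (ctrl.grip_point_offset is the distance from the TCP to the grasp point, in m); z points along the fingers, y is the direction in which the jaws open and shut (so a half turn about z gives the same grasp; the last joint's range is limited). The gripper opens to 85 mm and grips with 20 to 120 N. Pads are 22 mm wide; open, the fingers measure 114 mm over their backs; the gripper's body (76 mm by 85 mm) begins 54 mm behind the grasp point. The pads swing forward as they close: fully open they stand 13 mm farther back than shut.
Start: joints at [0.988, 0.181, 1.607, -0, 1.354, -0.206], TCP at [0.212, 0.535, 0.231] pointing down, gripper open.
Joint ranges: [-2.99, 2.99], [-0.89, 2.07], [0.3, 2.58], [-1.14, 4.28], [0, 2.63], [-3.12, 3.12]. Speed limits (rad/s): [2.57, 2.57, 3.01, 3.14, 3.14, 3.14].

INTERFACE

Orientations are given as a unit quaternion [w, x, y, z].
In Python, from bench import ctrl, viewer gives the robot as it stands.
- The arm moves only by the shell command python3 -m handwheel 'ROWS' [OPENING]. ROWS is JSON, a list of rows, each an object with "travel": the shift along the tool's x, y, z as a fraction of full scale, a list of three; "dr": the turn, a rotation vector about the tool's x, y, z as a fraction of full scale, a list of three. A call has 1 to 20 rows; each row shifts and turns the pose as measured when the row begins, along the tool's axes as they then stand; what a row does not reach is not made up. Full scale, the value 1, is 150 mm for a shift and 30 degrees for a turn. A row lasts 1/12 s, in which the tool goes at most 41.7 mm and 7.16 degrees, less where a joint would pass 70% of its speed; a pose out of reach is approached as far as the arm can. A call with a number of a shift or a turn outside -1 to 1 is refused whole. A call with a gripper value outside its range is refused whole. OPENING is the opening, from -1 (shut) to 1 (fully open), set as the call begins (- or left out, the last holds). The fingers move at their own pace and stop on an object; the grip force is fixed at half the most. Time passes only in rows, so rows that do not move let the fingers close. It gives the time, the measured TCP pose, the force and the opening at its end, in the units of the state.
- ctrl.get_obs(): the state, without advancing time (a new reading comes with each control period).
- viewer.camera(name): name is "scene" or "side" or "wrist"; returns the picture (400x640x3 uint8, red, green, blue); there is no depth.
- viewer.get_calibration(name): a dict with "camera_matrix" (3x3 intrinsics, pixels), "R" (3x3) and "t" (3): a world point X has camera coordinates R X + t. Camera axes: x right, y down, z forward; pixel columns grow to the right and rows downward; lengths in m; the calibration is good to about 2 mm. The wrist camera is an equidistant fisheye: a pixel r from the principal point sees the ray r / f radians off the axis. A picture is of the moment at which its call begins: read the wrist's pose just before it. get_calibration takes no time and is no camera call; for the wrist camera it gives the pose at the moment of the call.
- ctrl.hand_in(): hands the job in, once; it reports no verdict.
The state is a dict: "time_s": time; "q": joint angles; "dq": joint speeds; "joint_efforts": joint torques, N m; "eef_pos": TCP position; "eef_rot": TCP orientation; "wrist_force": force on the tool from outside, world axes, zero at the start; "torque": the same for the moment, N m; "opening": opening from 0.0 (shut) to 1.0 (fully open).
Only numpy, scipy, OpenCV 4.12 (cv2) and the standard library are available. Lean on these libraries where they do the work, as an engineer would, in place of code of your own. Each camera call takes 0.05 s, during which the arm holds its last target. There are 200 camera calls.

TASK

Ring the counter bell by pressing its plunger down, then let go of it and show the helper what is missing: point down at the one pocket of the mould tray that has no chocolate cup in it, fingertips about 3 cm above it, for 2 seconds, and then point the same way, for 2 seconds, at the loose spare shell that has the same shape as the cups in the tray. Move high over the pieces and come straight down and up at each, so that you never point at a wrong pocket or a wrong shell; touch nothing but the bell, and shift nothing. Finish with the hand raised well clear, at least 20 cm above the counter.

Things in the scene. Friction and masses are not known exactly. Their poses are not given: they have to be found in the camera images.
- tray: Grey plastic mould tray fixed on the counter, 200 (x) by 258 (y) mm, top face 64 mm above the counter, on four feet. Origin: centre of its underside, at counter level; z up. 3 x 4 round pockets of 46 mm diameter, 28 mm deep, 62 mm apart both ways: centres at x = -62, 0, 62 and y = -93, -31, 31, 93 mm in the tray's axes. Eleven pockets hold a round dark chocolate cup (45 mm across) filled with cream, standing up to 10 mm above the top face; one pocket is empty.
- empty_pocket (a point): Centre of the mouth of the empty pocket, level with the tray's top face (64 mm above the counter).
- bell_top (a point): Counter bell fixed on the counter, on the left or the right of the work: black base 84 mm across, domed steel body 40 mm high, and on top a steel plunger button 22 mm across. This point is the centre of the plunger's top when not pressed, 57 mm above the counter; it does not move with the plunger.
- plunger (a joint): The bell's plunger: 0 m at rest, 0.006 m fully down (the bell rings at about 0.0045). A spring returns it; it needs about 1 N to start and 4 N fully down, pressed vertically.
- spare_round_rim (a point): Centre of the mouth of the loose round spare shell: an empty dark chocolate cup, 45 mm across the rim, 32 mm high, standing upright on the counter, the shape of the cups in the tray.
- spare_round: The same round spare shell; origin at the centre of its underside.
- spare_square: Loose square spare shell, 44 x 44 mm, 32 mm high, same chocolate: a wrong shape. Origin: centre of its underside.
- spare_oblong: Loose oblong spare shell, 26 x 62 mm (x, y), 32 mm high, same chocolate: a wrong shape. Origin: centre of its underside.
- jar: Loose closed jar with steel cap, 68 mm across, 110 mm high, on the opposite side from the bell. Origin: centre of its underside. Leave alone.
- bowl: Loose steel bowl, 90 mm across, 45 mm high, beyond the work. Origin: centre of its underside. Leave alone.
- spatula: Loose spatula about 265 mm long lying beyond the tray, roughly across (along y), up to 20 mm high. Its x axis runs along it. Leave alone.

How it is judged:
On the way, in this order (a step that is already met when the one before it is completed fails the run):
1. the bell's plunger is pressed (at least 4.5 mm down) (value of joint plunger above 0.0045 m), for 0.05 s.
2. after that, with the plunger back up, the grasp point dwells above the empty pocket: within 20 mm sideways, 20 to 95 mm above the tray's top, for 1.5 s (value of joint plunger below 0.001 m and horizontal distance between the grasp point and empty_pocket below 0.02 m and z of the grasp point in the frame of tray between 0.084 and 0.159 m), for 1.5 s.
3. then it dwells above the round spare shell: within 20 mm sideways, 20 to 95 mm above its rim, for 1.5 s (horizontal distance between the grasp point and spare_round_rim below 0.02 m and z of the grasp point in the frame of tray between 0.052 and 0.127 m), for 1.5 s.
At the end, for the whole second after the job is handed in: The bell has been rung, then the empty pocket and then the round spare shell pointed at in turn; at the end the hand is at least 190 mm above the counter, the plunger is up (within 1 mm), and every loose thing rests within 10 mm of where it stood, the round shell upright (z of the grasp point in the frame of tray above 0.19 m and value of joint plunger below 0.001 m and distance of each of spare_round, spare_square, spare_oblong, jar, bowl, spatula from where it was at the start of the episode below 0.01 m and linear speed of each of spare_round, spare_square, spare_oblong, jar, bowl, spatula below 0.02 m/s and angle between spare_round's own z axis and vertical below 0.1 rad); the robot touches nothing.
It fails at once if the robot touches anything other than the bell (contact force between any of the fingers, the arm and anything else above 0.5 N and horizontal distance between the grasp point and bell_top above 0.07 m).
It fails at once if the hand is low (grasp point under 65 mm above the tray top) over the tray more than 30 mm to the side of the empty pocket: a wrong pocket is pointed at (x of the grasp point in the frame of tray between -0.09 and 0.09 m and y of the grasp point in the frame of tray between -0.125 and 0.125 m and z of the grasp point in the frame of tray below 0.129 m and horizontal distance between the grasp point and empty_pocket above 0.03 m).
It fails at once if the hand is low (grasp point under 65 mm above the rim) over a wrong spare shell, within 20 mm of its centre ((horizontal distance between the grasp point and spare_square below 0.02 m or horizontal distance between the grasp point and spare_oblong below 0.02 m) and z of the grasp point in the frame of tray below 0.097 m).
It fails at once if a loose thing is shifted or lifted by more than 10 mm (distance of any of spare_round, spare_square, spare_oblong, jar, bowl, spatula from where it was at the start of the episode above 0.01 m).
It also fails if it takes over 56 s, if anything falls off the work surface, if the arm or the gripper's body presses on something with over 40 N, if the wrist force passes 120 N, or if a joint passes its speed limit or range.

## Working session

There is one attempt and no reset: what is moved stays moved. The work goes in short steps, Python scripts to look and compute and a shell command to move; the robot and the scene stay as the last step left them, time stands still between calls to the robot, and variables do not carry over. Pictures are saved under pics/ and viewed, about 8 in all and at most 12, crops included, and the job is handed in when it is done.

```bash
mkdir -p pics; ls
python3 - <<'E'
from bench import ctrl, viewer
import cv2
o=ctrl.get_obs();print(o['time_s'],o['eef_pos'],o['eef_rot'],o['opening'],ctrl.grip_point_offset)
for n in ("scene","side","wrist"):
    c=viewer.get_calibration(n);print(n,c)
    cv2.imwrite(f"pics/{n}0.png",viewer.camera(n)[:,:,::-1])
E
```

```text
pics
0.0 [0.21122557 0.53419112 0.23038758] [-3.48200825e-04  1.87279773e-01  9.82306211e-01 -8.20902188e-04] 1.0020669618037414 0.0187
scene {'camera_matrix': array([[415.36656015,   0.        , 312.30905443],
       [  0.        , 415.36656015, 206.64885532],
       [  0.        ,   0.        ,   1.        ]]), 'R': array([[ 0.72247509,  0.69133571, -0.0092024 ],
       [ 0.56872633, -0.60180654, -0.56069533],
       [-0.39316677,  0.39985476, -0.82797105]]), 't': array([-0.42213118, -0.29702842,  1.52158951])}
side {'camera_matrix': array([[373.64969316,   0.        , 311.09029014],
       [  0.        , 373.64969316, 198.74610307],
       [  0.        ,   0.        ,   1.        ]]), 'R': array([[ 0.98996877, -0.14087316, -0.01079762],
       [-0.11057393, -0.72493288, -0.67988656],
       [ 0.08795021,  0.67426039, -0.73323781]]), 't': array([-0.5794859 ,  0.1023652 ,  1.07076517])}
wrist {'camera_matrix': array([[309.70691629,   0.        , 318.28716439],
       [  0.        , 309.70691629, 199.61648538],
       [  0.        ,   0.        ,   1.        ]]), 'R': array([[ 0.36807109,  0.92979462, -0.00237444],
       [ 0.88423162, -0.34924248,  0.31010342],
       [ 0.28750324, -0.11623966, -0.95069986]]), 't': array([-0.57528041, -0.03909891,  0.37997501])}
```

View pics/scene0.png

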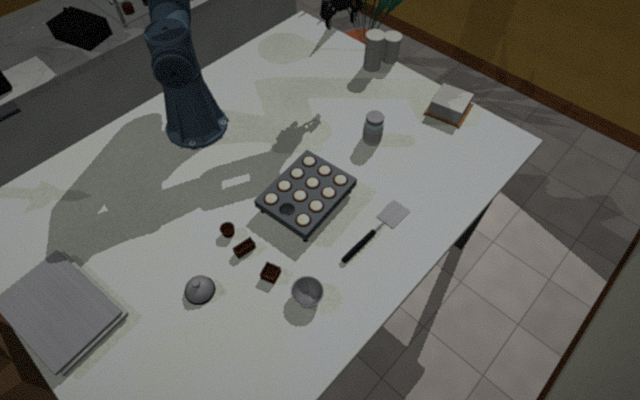

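View pics/side0.png

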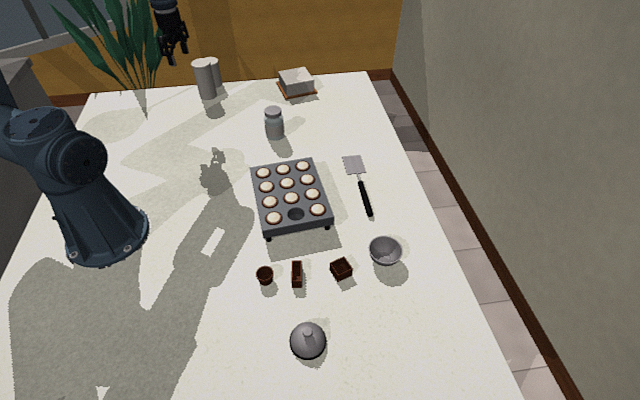

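The scene view shows the empty pocket near (288,209), round shell (227,230), bell button (200,281). In the side view they are at (295,214), (265,271) and (307,327). The wrong shells are the oblong at side (297,273) and the square at (341,268). Next I'll measure these from blobs and zoom in on the bell and shells.

```bash
cat > h.py <<'E'
import numpy as np, cv2
from bench import ctrl, viewer
def ray(n,p):
    c=viewer.get_calibration(n);d=np.linalg.inv(c['camera_matrix'])@[p[0],p[1],1]
    return -c['R'].T@c['t'], c['R'].T@d
def plane(n,p,z):
    o,d=ray(n,p);return o+d*(z-o[2])/d[2]
def tri(a,b):
    P=[viewer.get_calibration(n)['camera_matrix']@np.c_[viewer.get_calibration(n)['R'],viewer.get_calibration(n)['t']] for n in("scene","side")]
    X=cv2.triangulatePoints(P[0],P[1],np.float64(a).reshape(2,1),np.float64(b).reshape(2,1));return X[:3,0]/X[3]
E
python3 - <<'E'
from h import *
rois={'scene':((215,145,365,295)),'side':(245,150,360,295)}
for n,(x0,y0,x1,y1) in rois.items():
    im=cv2.imread(f'pics/{n}0.png');hsv=cv2.cvtColor(im,cv2.COLOR_BGR2HSV)
    # tray: dark pixels largest component; cream = bright holes inside it
    g=(hsv[...,2]<125).astype(np.uint8); roi=np.zeros_like(g);roi[y0:y1,x0:x1]=1;g*=roi
    k,l,s,c=cv2.connectedComponentsWithStats(g)
    t=1+np.argmax(s[1:,4]);hull=cv2.convexHull(cv2.findContours((l==t).astype(np.uint8),0,1)[0][0] if 0 else np.argwhere(l==t)[:,::-1].astype(np.int32))
    m=np.zeros_like(g);cv2.fillConvexPoly(m,hull,1);m=cv2.erode(m,np.ones((3,3)))
    cr=m*(hsv[...,2]>130).astype(np.uint8)
    k2,l2,s2,c2=cv2.connectedComponentsWithStats(cr)
    print(n,'cream')
    for i in range(1,k2):
        if 30<s2[i,4]<400: print(c2[i].round(1),s2[i,4],plane(n,c2[i],.070)[:2].round(4))
    br=((hsv[...,1]>110)&(hsv[...,2]<110)).astype(np.uint8)*roi
    k3,l3,s3,c3=cv2.connectedComponentsWithStats(br)
    for i in range(1,k3):
        if s3[i,4]>30: print('brown',c3[i].round(1),s3[i],plane(n,c3[i],.018)[:2].round(4))
a=cv2.imread('pics/scene0.png')[205:310,175:295];b=cv2.imread('pics/side0.png')[250:365,245:365]
r=lambda q:cv2.resize(q,(400,400*q.shape[0]//q.shape[1]),interpolation=cv2.INTER_CUBIC)
a,b=r(a),r(b);v=np.zeros((400,800,3),np.uint8);v[:min(400,a.shape[0]),:400]=a[:400];v[:min(400,b.shape[0]),400:]=b[:400]
cv2.imwrite('pics/zoom.png',v)
E
```

```text
scene cream
[259. 152.] 61 [0.3131 0.033 ]
[291.7 158.5] 198 [0.4104 0.0868]
[308.7 160.1] 58 [0.4547 0.1194]
[324.3 169.3] 63 [0.5173 0.1256]
[296.6 172.2] 65 [0.4616 0.0576]
[235.2 180.6] 211 [ 0.3466 -0.0967]
[340.2 178.7] 69 [0.5785 0.1322]
[312.2 181.6] 71 [0.5233 0.0642]
[284.  184.5] 74 [ 0.4678 -0.0034]
[328.2 191.5] 73 [0.5846 0.0704]
[299.5 194.6] 72 [0.5294 0.0022]
[270.7 197.6] 75 [ 0.474  -0.0653]
[315.8 204.8] 79 [0.5911 0.0089]
[302.9 218.6] 85 [ 0.5972 -0.0523]
brown [227.  229.6] [221 223  12  14 128] [ 0.4344 -0.2145]
brown [243.7 247.8] [234 239  20  19 187] [ 0.5179 -0.2207]
brown [270.  272.7] [261 263  19  20 229] [ 0.6321 -0.2219]
side cream
[302.2 164.8] 78 [0.5771 0.1327]
[282.4 168.3] 81 [0.515  0.1263]
[262.6 171.8] 85 [0.4537 0.1197]
[306.6 178.2] 90 [0.5827 0.0714]
[286.4 182. ] 91 [0.5212 0.0647]
[265.7 185.6] 95 [0.4596 0.0588]
[311.8 192.8] 94 [0.5895 0.0091]
[290.7 196.6] 102 [0.5278 0.0033]
[269.2 200.8] 108 [ 0.4658 -0.0036]
[317.1 208.4] 106 [ 0.5955 -0.0523]
[273.  216.9] 118 [ 0.4723 -0.0647]
[299.2 233.3] 136 [ 0.5362 -0.131 ]
brown [312.5 197. ] [305 192  15   8  32] [0.5958 0.0408]
brown [318.3 212.2] [310 205  16  11  39] [ 0.6039 -0.022 ]
brown [274.4 221.5] [266 216  16   9  37] [ 0.4735 -0.0381]
brown [340.5 268.9] [330 257  22  25 358] [ 0.6306 -0.2215]
brown [296.4 274.1] [292 261  10  27 256] [ 0.5162 -0.2201]
brown [264.6 275.2] [256 267  17  19 240] [ 0.4356 -0.2111]
```

View pics/zoom.png

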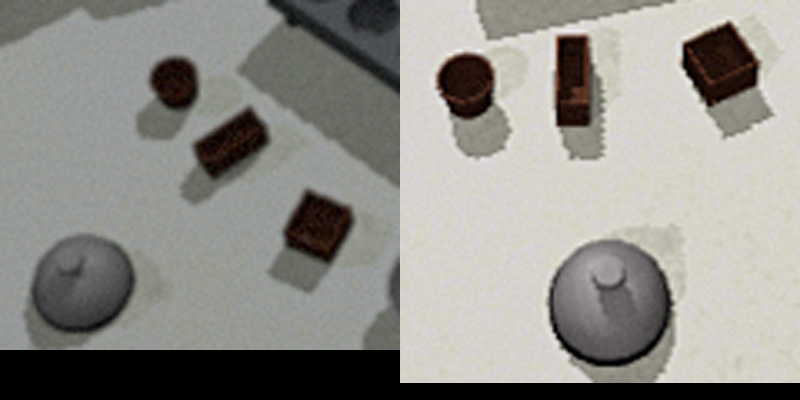

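```bash
cat >> h.py <<'E'
from scipy.spatial.transform import Rotation as Ro
def go(x,y,z):
    o=ctrl.get_obs();R=Ro.from_quat(o['eef_rot'],scalar_first=True)
    v=R.inv().apply(np.array([x,y,z])-o['eef_pos'])/.15
    down=R.apply([0,0,1]); fix=R.inv().apply(np.cross(down,[0,0,-1]))/np.radians(30)
    print('t',o['time_s'],'pos',o['eef_pos'].round(4),'F',o['wrist_force'].round(1),'op',round(o['opening'],2));print('travel total',v.round(3),'rows>=',(np.linalg.norm(v)/.278).round(1),'tilt dr',fix.round(3))
E
python3 - <<'E'
from h import *
z=lambda n,u,v:(175+.3*u,205+.3*v) if n=='scene' else (245+.3*(u-400),250+.3*v)
for nm,a,b,h in (('bell',(70,262),(608,270),.057),('rim',(174,76),(467,76),.032)):
    a,b=z('scene',*a),z('side',*b)
    print(nm,plane('scene',a,h).round(4),plane('side',b,h).round(4),tri(a,b).round(4))
go(.555,-.375,.23)
E
```

```text
bell [ 0.5276 -0.39    0.057 ] [ 0.5225 -0.3888  0.057 ] [ 0.5237 -0.3882  0.0516]
rim [ 0.4384 -0.2138  0.032 ] [ 0.4382 -0.2132  0.032 ] [ 0.4384 -0.2137  0.0323]
t 0.15 pos [0.2113 0.5343 0.2306] F [0.5 0.  0.7] op 1.0
travel total [-4.361 -4.794  0.009] rows>= 23.3 tilt dr [-0.003 -0.001 -0.   ]
```

```bash
python3 -m handwheel '[{"travel":[-0.168,-0.198,0],"dr":[0,0,0]},{"travel":[-0.168,-0.198,0],"dr":[0,0,0]},{"travel":[-0.168,-0.198,0],"dr":[0,0,0]},{"travel":[-0.168,-0.198,0],"dr":[0,0,0]},{"travel":[-0.168,-0.198,0],"dr":[0,0,0]},{"travel":[-0.168,-0.198,0],"dr":[0,0,0]},{"travel":[-0.168,-0.198,0],"dr":[0,0,0]},{"travel":[-0.168,-0.198,0],"dr":[0,0,0]},{"travel":[-0.168,-0.198,0],"dr":[0,0,0]},{"travel":[-0.168,-0.198,0],"dr":[0,0,0]},{"travel":[-0.168,-0.198,0],"dr":[0,0,0]},{"travel":[-0.168,-0.198,0],"dr":[0,0,0]},{"travel":[-0.168,-0.198,0],"dr":[0,0,0]},{"travel":[-0.168,-0.198,0],"dr":[0,0,0]},{"travel":[-0.168,-0.198,0],"dr":[0,0,0]},{"travel":[-0.168,-0.198,0],"dr":[0,0,0]},{"travel":[-0.168,-0.198,0],"dr":[0,0,0]},{"travel":[-0.168,-0.198,0],"dr":[0,0,0]},{"travel":[-0.168,-0.198,0],"dr":[0,0,0]},{"travel":[0,0,0],"dr":[0,0,0]}]' -1
python3 -c "
from h import *
go(.524,-.389,.23)"
```

```text
time_s: 1.82
eef_pos: [0.4552, -0.1986, 0.2275]
eef_rot: [0.002, 0.184, 0.983, -0.002]
wrist_force: [-1.3, -0.4, -0.4]
opening: -0.003
t 1.8167 pos [ 0.4552 -0.1986  0.2275] F [-1.3 -0.4 -0.4] op -0.0
travel total [-0.886 -1.018 -0.009] rows>= 4.9 tilt dr [-0.007  0.008 -0.   ]
```

```bash
python3 -m handwheel '[{"travel":[-0.16,-0.18,0],"dr":[0,0,0]},{"travel":[-0.16,-0.18,0],"dr":[0,0,0]},{"travel":[-0.16,-0.18,0],"dr":[0,0,0]},{"travel":[-0.16,-0.18,0],"dr":[0,0,0]},{"travel":[-0.12,-0.14,0],"dr":[0,0,0]},{"travel":[-0.08,-0.1,0],"dr":[0,0,0]},{"travel":[0,0,0],"dr":[0,0,0]},{"travel":[0,0,0],"dr":[0,0,0]}]'
python3 - <<'E'
from h import *
go(.524,-.389,.09)
w=viewer.camera('wrist')[:,:,::-1];s=viewer.camera('side')[:,:,::-1]
c=viewer.get_calibration('wrist')
for P in ((.524,-.389,.057),):
    X=c['R']@P+c['t'];K=c['camera_matrix'];th=np.arctan2(np.hypot(*X[:2]),X[2]);print('predicted bell px',K[:2,2]+K[0,0]*th*X[:2]/np.hypot(*X[:2]))
b=cv2.resize(s[230:380,210:390],(480,400));v=np.hstack([w[:, 160:480],b]);cv2.imwrite('pics/w1.png',v)
E
```

```text
time_s: 2.48
eef_pos: [0.5197, -0.3861, 0.2215]
eef_rot: [-0.002, 0.186, 0.983, 0.001]
wrist_force: [0.1, 0.6, 0.2]
opening: 0.003
t 2.4833 pos [ 0.5197 -0.3861  0.2215] F [0.1 0.6 0.2] op 0.0
travel total [-0.038 -0.008  0.877] rows>= 3.2 tilt dr [ 0.002 -0.009  0.   ]
predicted bell px [315.05179451 187.40929108]
```

View pics/w1.png

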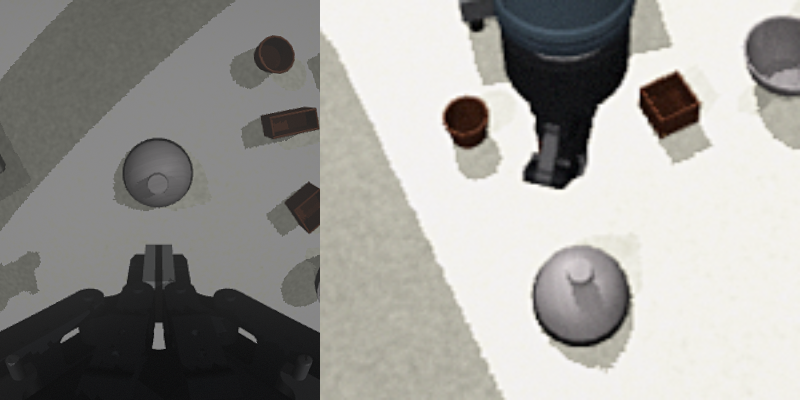

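The wrist view shows the button at (318,183), against a prediction of (315,187). That is about 3 mm off, which is fine. I'll descend to 9 cm.

```bash
python3 -m handwheel '[{"travel":[-0.04,-0.01,0.2],"dr":[0,0,0]},{"travel":[0,0,0.2],"dr":[0,0,0]},{"travel":[0,0,0.2],"dr":[0,0,0]},{"travel":[0,0,0.15],"dr":[0,0,0]},{"travel":[0,0,0.1],"dr":[0,0,0]},{"travel":[0,0,0],"dr":[0,0,0]}]'
python3 - <<'E'
from h import *
go(.524,-.389,.05)
c=viewer.get_calibration('wrist');K=c['camera_matrix']
w=viewer.camera('wrist')[:,:,::-1]
for P in ((.524,-.389,.057),ctrl.get_obs()['eef_pos']):
    X=c['R']@P+c['t'];th=np.arctan2(np.hypot(*X[:2]),X[2]);print('px',K[:2,2]+K[0,0]*th*X[:2]/np.hypot(*X[:2]))
cv2.imwrite('pics/w2.png',cv2.resize(w[100:300,200:440],(720,600)))
E
```

```text
time_s: 3.08
eef_pos: [0.5261, -0.3815, 0.0949]
eef_rot: [0.001, 0.182, 0.983, -0.0]
wrist_force: [0.0, 0.5, -1.6]
opening: 0.0
t 3.0833 pos [ 0.5261 -0.3815  0.0949] F [ 0.   0.5 -1.6] op 0.0
travel total [-0.004 -0.052  0.299] rows>= 1.1 tilt dr [-0.001  0.003 -0.   ]
px [304.1238882  233.30712969]
px [315.47841632 264.64335209]
```

View pics/w2.png

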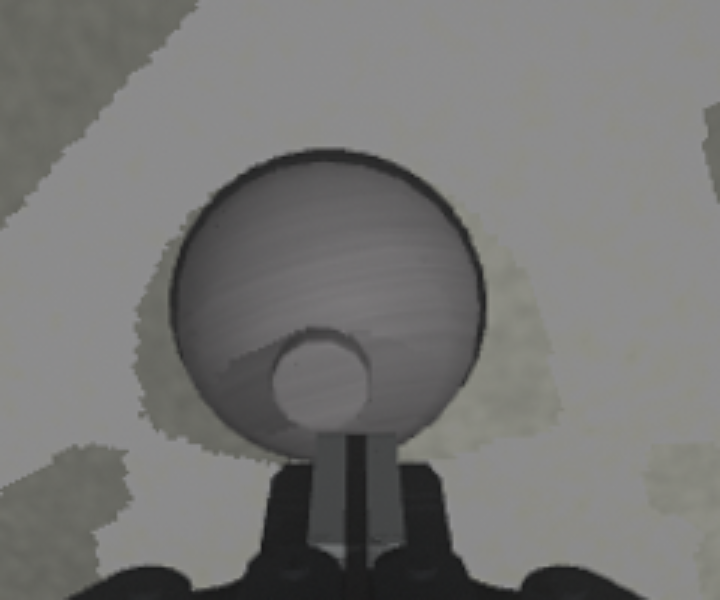

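```bash
python3 -m handwheel '[{"travel":[0.014,-0.038,0],"dr":[0,0,0]},{"travel":[0,0,0],"dr":[0,0,0]},{"travel":[0,0,0.1],"dr":[0,0,0]},{"travel":[0,0,0.1],"dr":[0,0,0]},{"travel":[0,0,0.03],"dr":[0,0,0]},{"travel":[0,0,0],"dr":[0,0,0]}]'
python3 -c "
from h import *
go(.522,-.386,.051)"
```

```text
time_s: 3.63
eef_pos: [0.5263, -0.3892, 0.0687]
eef_rot: [0.007, 0.181, 0.983, -0.005]
wrist_force: [-0.3, 0.3, -0.1]
opening: -0.004
t 3.6333 pos [ 0.5263 -0.3892  0.0687] F [-0.3  0.3 -0.1] op -0.0
travel total [0.036 0.01  0.118] rows>= 0.4 tilt dr [-0.014  0.029 -0.   ]
```

```bash
python3 -m handwheel '[{"travel":[0.036,0.01,0.03],"dr":[-0.01,0.03,0]},{"travel":[0,0,0.03],"dr":[0,0,0]},{"travel":[0,0,0.03],"dr":[0,0,0]},{"travel":[0,0,0],"dr":[0,0,0]}]'
python3 -c "
from h import *
go(.522,-.386,.051)"
```

```text
time_s: 3.97
eef_pos: [0.5223, -0.3867, 0.0557]
eef_rot: [0.0, 0.181, 0.983, -0.001]
wrist_force: [0.8, 1.3, 1.0]
opening: 0.002
t 3.9667 pos [ 0.5223 -0.3867  0.0557] F [0.8 1.3 1. ] op 0.0
travel total [0.003 0.004 0.031] rows>= 0.1 tilt dr [-0.005  0.001  0.   ]
```

```bash
python3 -m handwheel '[{"travel":[0,0,0.03],"dr":[0,0,0]},{"travel":[0,0,0.02],"dr":[0,0,0]},{"travel":[0,0,0.01],"dr":[0,0,0]},{"travel":[0,0,0],"dr":[0,0,0]}]'
python3 -c "
from h import *
go(.522,-.386,.051)
cv2.imwrite('pics/press.png',viewer.camera('side')[:,:,::-1])"
```

```text
time_s: 4.3
eef_pos: [0.5228, -0.3872, 0.0518]
eef_rot: [-0.0, 0.181, 0.984, -0.002]
wrist_force: [-2.1, 0.8, 3.0]
opening: -0.0
t 4.3 pos [ 0.5228 -0.3872  0.0518] F [-2.1  0.8  3. ] op -0.0
travel total [0.008 0.006 0.005] rows>= 0.0 tilt dr [-0.007  0.001  0.   ]
```

The reading suggests about 5 mm down at 3 N. I'll press on until the stop is clear.

```bash
python3 -m handwheel '[{"travel":[0,0,0.02],"dr":[0,0,0]},{"travel":[0,0,0.02],"dr":[0,0,0]},{"travel":[0,0,0.02],"dr":[0,0,0]}]'
python3 -c "
from h import *
go(.522,-.386,.23)"
```

```text
time_s: 4.6
eef_pos: [0.5233, -0.3876, 0.0506]
eef_rot: [-0.0, 0.18, 0.984, -0.002]
wrist_force: [-9.6, 8.5, 25.1]
opening: -0.003
t 4.6 pos [ 0.5233 -0.3876  0.0506] F [-9.6  8.5 25.1] op -0.0
travel total [ 0.012  0.002 -1.196] rows>= 4.3 tilt dr [-0.009  0.     0.   ]
```

Force is 25 N at z = 0.0506, so the plunger is against its stop and the bell has rung. I'll raise the hand.

```bash
python3 -m handwheel '[{"travel":[0,0,-0.05],"dr":[0,0,0]},{"travel":[0,0,-0.15],"dr":[0,0,0]},{"travel":[0,0,-0.2],"dr":[0,0,0]},{"travel":[0,0,-0.2],"dr":[0,0,0]},{"travel":[0,0,-0.2],"dr":[0,0,0]},{"travel":[0,0,-0.2],"dr":[0,0,0]},{"travel":[0,0,-0.2],"dr":[0,0,0]},{"travel":[0,0,-0.1],"dr":[0,0,0]},{"travel":[0,0,0],"dr":[0,0,0]}]'
python3 -c "
from h import *
go(.535,-.0588,.24)"
```

```text
time_s: 5.35
eef_pos: [0.5231, -0.3863, 0.2506]
eef_rot: [-0.001, 0.18, 0.984, -0.001]
wrist_force: [-0.6, -0.2, 0.0]
opening: 0.003
t 5.35 pos [ 0.5231 -0.3863  0.2506] F [-0.6 -0.2  0. ] op 0.0
travel total [0.699 2.07  0.065] rows>= 7.9 tilt dr [-0.006 -0.004  0.   ]
```

```bash
python3 -m handwheel '[{"travel":[0.03,0.1,0],"dr":[0,0,0]},{"travel":[0.06,0.18,0],"dr":[0,0,0]},{"travel":[0.07,0.2,0],"dr":[0,0,0]},{"travel":[0.07,0.2,0],"dr":[0,0,0]},{"travel":[0.07,0.2,0],"dr":[0,0,0]},{"travel":[0.07,0.2,0],"dr":[0,0,0]},{"travel":[0.07,0.2,0],"dr":[0,0,0]},{"travel":[0.07,0.2,0],"dr":[0,0,0]},{"travel":[0.07,0.2,0],"dr":[0,0,0]},{"travel":[0.06,0.18,0],"dr":[0,0,0]},{"travel":[0.04,0.12,0],"dr":[0,0,0]},{"travel":[0.02,0.06,0],"dr":[0,0,0]},{"travel":[0,0,0],"dr":[0,0,0]}]'
python3 -c "
from h import *
go(.535,-.0588,.17)
cv2.imwrite('pics/w3.png',viewer.camera('wrist')[:,:,::-1])
c=viewer.get_calibration('wrist');K=c['camera_matrix'];X=c['R']@(.535,-.0588,.064)+c['t'];th=np.arctan2(np.hypot(*X[:2]),X[2]);print('px',K[:2,2]+K[0,0]*th*X[:2]/np.hypot(*X[:2]))"
```

```text
time_s: 6.43
eef_pos: [0.5219, -0.037, 0.2244]
eef_rot: [-0.016, 0.181, 0.983, 0.004]
wrist_force: [-0.6, 0.8, -0.1]
opening: 0.0
t 6.4333 pos [ 0.5219 -0.037   0.2244] F [-0.6  0.8 -0.1] op 0.0
travel total [-0.145 -0.105  0.358] rows>= 1.4 tilt dr [ 0.004 -0.062 -0.   ]
px [302.50900276 206.3899852 ]
```

View pics/w3.png

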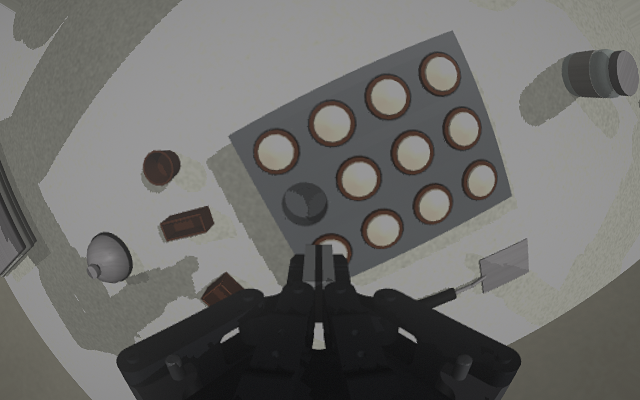

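The wrist view shows the empty pocket at (304,204) against a prediction of (302.5,206), so its position is confirmed. I'll correct sideways while still high.

```bash
python3 -m handwheel '[{"travel":[-0.07,-0.05,0],"dr":[0,-0.06,0]},{"travel":[-0.07,-0.05,0],"dr":[0,0,0]},{"travel":[0,0,0],"dr":[0,0,0]},{"travel":[0,0,0],"dr":[0,0,0]}]'
python3 -c "
from h import *
go(.535,-.0588,.095)"
```

```text
time_s: 6.82
eef_pos: [0.5356, -0.0634, 0.2213]
eef_rot: [-0.002, 0.182, 0.983, 0.001]
wrist_force: [0.7, -1.2, -0.5]
opening: -0.004
t 6.8167 pos [ 0.5356 -0.0634  0.2213] F [ 0.7 -1.2 -0.5] op -0.0
travel total [0.011 0.027 0.842] rows>= 3.0 tilt dr [ 0.001 -0.009 -0.   ]
```

```bash
python3 -m handwheel '[{"travel":[0.01,0.025,0.05],"dr":[0,0,0]},{"travel":[0,0,0.1],"dr":[0,0,0]},{"travel":[0,0,0.12],"dr":[0,0,0]},{"travel":[0,0,0.1],"dr":[0,0,0]},{"travel":[0,0,0],"dr":[0,0,0]}]'
python3 -c "
from h import *
go(.535,-.0588,.095)"
```

```text
time_s: 7.23
eef_pos: [0.5356, -0.0615, 0.1629]
eef_rot: [-0.002, 0.185, 0.983, 0.001]
wrist_force: [-0.8, 0.7, 0.5]
opening: -0.002
t 7.2333 pos [ 0.5356 -0.0615  0.1629] F [-0.8  0.7  0.5] op -0.0
travel total [0.008 0.015 0.453] rows>= 1.6 tilt dr [ 0.001 -0.009 -0.   ]
```

```bash
python3 -m handwheel '[{"travel":[0.01,0.015,0.05],"dr":[0,0,0]},{"travel":[0,0,0.1],"dr":[0,0,0]},{"travel":[0,0,0.12],"dr":[0,0,0]},{"travel":[0,0,0.1],"dr":[0,0,0]},{"travel":[0,0,0.06],"dr":[0,0,0]},{"travel":[0,0,0],"dr":[0,0,0]},{"travel":[0,0,0],"dr":[0,0,0]}]'
python3 -c "
from h import *
go(.535,-.0588,.095)"
```

```text
time_s: 7.82
eef_pos: [0.5358, -0.058, 0.097]
eef_rot: [-0.001, 0.186, 0.983, 0.001]
wrist_force: [0.6, 0.5, 0.4]
opening: 0.004
t 7.8167 pos [ 0.5358 -0.058   0.097 ] F [0.6 0.5 0.4] op 0.0
travel total [ 0.003 -0.007  0.013] rows>= 0.1 tilt dr [ 0.003 -0.006 -0.   ]
```

The fingertips are 33 mm above the pocket. I'll hold here for just over 2 s.

```bash
Z='x'; python3 -m handwheel '[{"travel":[0,0,0],"dr":[0,0,0]},{"travel":[0,0,0],"dr":[0,0,0]},{"travel":[0,0,0],"dr":[0,0,0]},{"travel":[0,0,0],"dr":[0,0,0]},{"travel":[0,0,0],"dr":[0,0,0]},{"travel":[0,0,0],"dr":[0,0,0]},{"travel":[0,0,0],"dr":[0,0,0]},{"travel":[0,0,0],"dr":[0,0,0]},{"travel":[0,0,0],"dr":[0,0,0]},{"travel":[0,0,0],"dr":[0,0,0]},{"travel":[0,0,0],"dr":[0,0,0]},{"travel":[0,0,0],"dr":[0,0,0]},{"travel":[0,0,0],"dr":[0,0,0]},{"travel":[0,0,0],"dr":[0,0,0]}]'
python3 -c "
from h import *
go(.535,-.0588,.095)
w=viewer.camera('wrist')[:,:,::-1];s=viewer.camera('side')[:,:,::-1]
cv2.imwrite('pics/p1.png',np.hstack([w[80:400,140:500],s[60:380,180:420]]))"
```

```text
time_s: 8.98
eef_pos: [0.5387, -0.0588, 0.1017]
eef_rot: [0.002, 0.186, 0.982, 0.001]
wrist_force: [-0.4, 0.3, 0.9]
opening: -0.001
t 8.9833 pos [ 0.5387 -0.0588  0.1017] F [-0.4  0.3  0.9] op -0.0
travel total [ 0.023 -0.009  0.044] rows>= 0.2 tilt dr [0.003 0.008 0.   ]
```

View pics/p1.png

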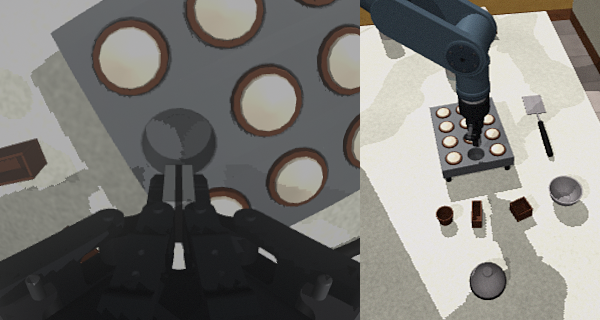

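The fingers are over the empty pocket, whose rim is at about crop (180,140) in the wrist view. The bell button is up. I'll correct the small drift and keep dwelling.

```bash
python3 -m handwheel '[{"travel":[0.02,-0.01,0.04],"dr":[0,0,0]},{"travel":[0,0,0],"dr":[0,0,0]},{"travel":[0,0,0],"dr":[0,0,0]},{"travel":[0,0,0],"dr":[0,0,0]},{"travel":[0,0,0],"dr":[0,0,0]},{"travel":[0,0,0],"dr":[0,0,0]},{"travel":[0,0,0],"dr":[0,0,0]},{"travel":[0,0,0],"dr":[0,0,0]},{"travel":[0,0,0],"dr":[0,0,0]},{"travel":[0,0,0],"dr":[0,0,0]},{"travel":[0,0,0],"dr":[0,0,0]},{"travel":[0,0,0],"dr":[0,0,0]},{"travel":[0,0,0],"dr":[0,0,0]},{"travel":[0,0,0],"dr":[0,0,0]}]'
python3 -c "
from h import *
go(.535,-.0588,.23)"
```

```text
time_s: 10.25
eef_pos: [0.535, -0.0591, 0.095]
eef_rot: [0.002, 0.186, 0.982, 0.0]
wrist_force: [-0.3, -0.2, -1.0]
opening: 0.002
t 10.25 pos [ 0.535  -0.0591  0.095 ] F [-0.3 -0.2 -1. ] op 0.0
travel total [-0.003  0.004 -0.9  ] rows>= 3.2 tilt dr [ 0.003  0.008 -0.   ]
```

Straight up now.

```bash
python3 -m handwheel '[{"travel":[0,0,-0.06],"dr":[0,0,0]},{"travel":[0,0,-0.12],"dr":[0,0,0]},{"travel":[0,0,-0.16],"dr":[0,0,0]},{"travel":[0,0,-0.16],"dr":[0,0,0]},{"travel":[0,0,-0.16],"dr":[0,0,0]},{"travel":[0,0,-0.16],"dr":[0,0,0]},{"travel":[0,0,-0.1],"dr":[0,0,0]},{"travel":[0,0,0],"dr":[0,0,0]},{"travel":[0,0,0],"dr":[0,0,0]}]'
python3 -c "
from h import *
go(.4383,-.2135,.23)"
```

```text
time_s: 11.0
eef_pos: [0.5332, -0.0587, 0.2429]
eef_rot: [0.002, 0.186, 0.983, 0.001]
wrist_force: [0.3, 0.1, -0.9]
opening: -0.001
t 11.0 pos [ 0.5332 -0.0587  0.2429] F [ 0.3  0.1 -0.9] op -0.0
travel total [ 0.211 -1.192  0.083] rows>= 4.4 tilt dr [0.003 0.006 0.   ]
```

```bash
python3 -m handwheel '[{"travel":[0.01,-0.08,0],"dr":[0,0,0]},{"travel":[0.03,-0.15,0],"dr":[0,0,0]},{"travel":[0.03,-0.17,0],"dr":[0,0,0]},{"travel":[0.03,-0.17,0],"dr":[0,0,0]},{"travel":[0.03,-0.17,0],"dr":[0,0,0]},{"travel":[0.03,-0.15,0],"dr":[0,0,0]},{"travel":[0.02,-0.12,0],"dr":[0,0,0]},{"travel":[0.01,-0.08,0],"dr":[0,0,0]},{"travel":[0,-0.03,0],"dr":[0,0,0]},{"travel":[0,0,0],"dr":[0,0,0]},{"travel":[0,0,0],"dr":[0,0,0]}]'
python3 -c "
from h import *
go(.4383,-.2135,.17)"
```

```text
time_s: 11.92
eef_pos: [0.4305, -0.2109, 0.2276]
eef_rot: [-0.01, 0.186, 0.983, 0.005]
wrist_force: [0.2, 0.1, 0.3]
opening: -0.002
t 11.9167 pos [ 0.4305 -0.2109  0.2276] F [0.2 0.1 0.3] op -0.0
travel total [-0.063  0.001  0.383] rows>= 1.4 tilt dr [ 0.011 -0.039 -0.   ]
```

```bash
python3 -m handwheel '[{"travel":[-0.06,0,0],"dr":[0.01,-0.04,0]},{"travel":[0,0,0.06],"dr":[0,0,0]},{"travel":[0,0,0.12],"dr":[0,0,0]},{"travel":[0,0,0.12],"dr":[0,0,0]},{"travel":[0,0,0.12],"dr":[0,0,0]},{"travel":[0,0,0.06],"dr":[0,0,0]},{"travel":[0,0,0],"dr":[0,0,0]}]'
python3 -c "
from h import *
go(.4383,-.2135,.064)"
```

```text
time_s: 12.5
eef_pos: [0.4428, -0.2103, 0.15]
eef_rot: [0.002, 0.182, 0.983, -0.0]
wrist_force: [-0.2, 0.5, -0.3]
opening: -0.001
t 12.5 pos [ 0.4428 -0.2103  0.15  ] F [-0.2  0.5 -0.3] op -0.0
travel total [ 0.023 -0.031  0.573] rows>= 2.1 tilt dr [ 0.001  0.009 -0.   ]
```

```bash
python3 -m handwheel '[{"travel":[0.02,-0.03,0.05],"dr":[0,0,0]},{"travel":[0,0,0.1],"dr":[0,0,0]},{"travel":[0,0,0.12],"dr":[0,0,0]},{"travel":[0,0,0.12],"dr":[0,0,0]},{"travel":[0,0,0.09],"dr":[0,0,0]},{"travel":[0,0,0.05],"dr":[0,0,0]},{"travel":[0,0,0],"dr":[0,0,0]},{"travel":[0,0,0],"dr":[0,0,0]}]'
python3 -c "
from h import *
go(.4383,-.2135,.062)
w=viewer.camera('wrist')[:,:,::-1];s=viewer.camera('side')[:,:,::-1]
cv2.imwrite('pics/p2.png',np.hstack([w[80:400,140:500],s[60:380,180:420]]))"
```

```text
time_s: 13.17
eef_pos: [0.4414, -0.2155, 0.0701]
eef_rot: [0.006, 0.18, 0.984, -0.002]
wrist_force: [0.4, 0.2, 0.0]
opening: 0.001
t 13.1667 pos [ 0.4414 -0.2155  0.0701] F [0.4 0.2 0. ] op 0.0
travel total [0.025 0.005 0.053] rows>= 0.2 tilt dr [-0.005  0.024  0.   ]
```

View pics/p2.png

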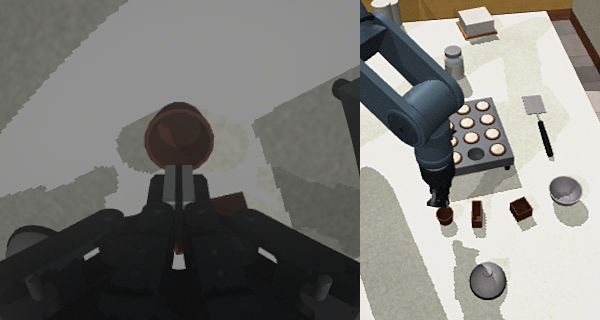

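The fingers point at the round shell, whose rim is at about crop (180,138) in the wrist view, with nothing touched. I'll go slightly lower and hold.

```bash
python3 -m handwheel '[{"travel":[0.02,0,0.04],"dr":[0,0.02,0]},{"travel":[0,0,0],"dr":[0,0,0]},{"travel":[0,0,0],"dr":[0,0,0]},{"travel":[0,0,0],"dr":[0,0,0]},{"travel":[0,0,0],"dr":[0,0,0]},{"travel":[0,0,0],"dr":[0,0,0]},{"travel":[0,0,0],"dr":[0,0,0]},{"travel":[0,0,0],"dr":[0,0,0]},{"travel":[0,0,0],"dr":[0,0,0]},{"travel":[0,0,0],"dr":[0,0,0]},{"travel":[0,0,0],"dr":[0,0,0]},{"travel":[0,0,0],"dr":[0,0,0]},{"travel":[0,0,0],"dr":[0,0,0]},{"travel":[0,0,0],"dr":[0,0,0]}]'
python3 -c "
from h import *
go(.4383,-.2135,.062)"
```

```text
time_s: 14.43
eef_pos: [0.4409, -0.2163, 0.0675]
eef_rot: [0.004, 0.18, 0.984, -0.003]
wrist_force: [0.3, 0.8, 0.5]
opening: 0.001
t 14.4333 pos [ 0.4409 -0.2163  0.0675] F [0.3 0.8 0.5] op 0.0
travel total [0.023 0.011 0.036] rows>= 0.2 tilt dr [-0.01   0.016 -0.   ]
```

```bash
python3 -m handwheel '[{"travel":[0.02,0.01,0.03],"dr":[0,0,0]},{"travel":[0,0,0],"dr":[0,0,0]},{"travel":[0,0,0],"dr":[0,0,0]},{"travel":[0,0,0],"dr":[0,0,0]},{"travel":[0,0,0],"dr":[0,0,0]},{"travel":[0,0,0],"dr":[0,0,0]},{"travel":[0,0,0],"dr":[0,0,0]},{"travel":[0,0,0],"dr":[0,0,0]},{"travel":[0,0,0],"dr":[0,0,0]},{"travel":[0,0,0],"dr":[0,0,0]},{"travel":[0,0,0],"dr":[0,0,0]},{"travel":[0,0,0],"dr":[0,0,0]},{"travel":[0,0,0],"dr":[0,0,0]},{"travel":[0,0,0],"dr":[0,0,0]}]'
python3 -c "
from h import *
go(.4383,-.2135,.25)"
```

```text
time_s: 15.6
eef_pos: [0.4384, -0.2135, 0.0624]
eef_rot: [0.004, 0.18, 0.984, -0.003]
wrist_force: [0.4, -0.5, 0.2]
opening: -0.002
t 15.6 pos [ 0.4384 -0.2135  0.0624] F [ 0.4 -0.5  0.2] op -0.0
travel total [-0.01  -0.006 -1.251] rows>= 4.5 tilt dr [-0.01   0.015 -0.   ]
```

```bash
python3 -m handwheel '[{"travel":[0,0,-0.06],"dr":[0,0,0]},{"travel":[0,0,-0.12],"dr":[0,0,0]},{"travel":[0,0,-0.17],"dr":[0,0,0]},{"travel":[0,0,-0.17],"dr":[0,0,0]},{"travel":[0,0,-0.17],"dr":[0,0,0]},{"travel":[0,0,-0.17],"dr":[0,0,0]},{"travel":[0,0,-0.17],"dr":[0,0,0]},{"travel":[0,0,-0.15],"dr":[0,0,0]},{"travel":[0,0,-0.1],"dr":[0,0,0]},{"travel":[0,0,-0.05],"dr":[0,0,0]},{"travel":[0,0,0],"dr":[0,0,0]},{"travel":[0,0,0],"dr":[0,0,0]},{"travel":[0,0,0],"dr":[0,0,0]},{"travel":[0,0,0],"dr":[0,0,0]}]'
python3 - <<'E'
from h import *
go(.4383,-.2135,.25)
s=viewer.camera('side')[:,:,::-1];cv2.imwrite('pics/end.png',s)
hsv=cv2.cvtColor(np.ascontiguousarray(s),cv2.COLOR_BGR2HSV)
m=((hsv[...,1]>110)&(hsv[...,2]<110)).astype(np.uint8);m[:250]=0;m[295:]=0;m[:,:245]=0;m[:,360:]=0
k,l,st,c=cv2.connectedComponentsWithStats(m)
for i in range(1,k):
    if st[i,4]>30: print(c[i].round(1))
E
```

```text
time_s: 16.77
eef_pos: [0.4349, -0.21, 0.2755]
eef_rot: [0.003, 0.18, 0.984, -0.003]
wrist_force: [-0.7, -0.7, -0.0]
opening: 0.003
t 16.7667 pos [ 0.4349 -0.21    0.2755] F [-0.7 -0.7 -0. ] op 0.0
travel total [-0.029 -0.013  0.17 ] rows>= 0.6 tilt dr [-0.008  0.012 -0.   ]
[340.4 268.9]
[296.3 274.2]
[264.6 275.1]
```

View pics/end.png

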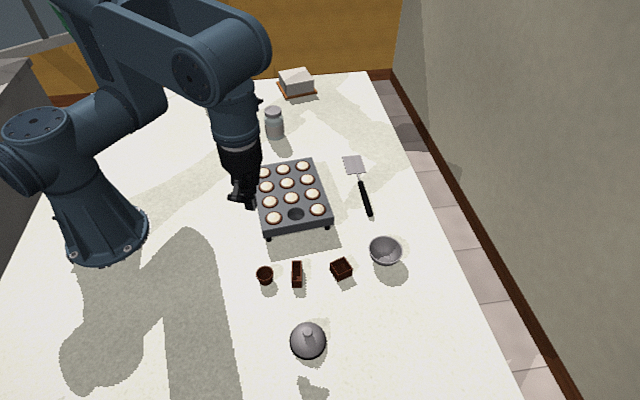

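The end view shows the hand high and the plunger up. All loose things are where they were; the shell blobs are within 0.1 px of the start.

```bash
python3 -c "
from bench import ctrl
print(ctrl.hand_in())"
```

```text
the job is handed in; nothing more can be done
None
```

I rang the bell, pointed at the empty pocket, then pointed at the round spare shell, and handed the job in at about 17 s with no verdict reported.

- **Bell:** I pressed the plunger to its stop. The fingertips were at z = 0.0506 m and the force reached 25 N, against about 4 N for fully down. The plunger was back up in the later side views.
- **Empty pocket:** I held for over 2 s at about (0.536, -0.059), with the fingertips 31–38 mm above it.
- **Round spare shell:** I held for over 2 s at about (0.440, -0.215), with the fingertips 30–38 mm above its rim.
- **Last checks:** The fingertips finished 27.5 cm above the counter. The three shells moved no more than 0.1 px in the side view. The jar, bowl and spatula looked unmoved by eye only; I did not measure them.
- **Disagreements:** The wrist view put the bell button about 3 mm from the fixed-camera position, so I moved the press point to suit. The arm overshot by up to 2 cm after fast sideways moves, and I corrected this while the hand was still high.

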